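# Pack and hold a gudgeon pin in a short-travel clamp

### The arm

A 6-joint arm with a two-finger parallel gripper is mounted at the origin on the work surface. World frame = base frame: x ahead of the robot, y to its left, z up, the work surface at z = 0. Lengths are in m, angles in rad, forces in N, time in s.
With the tool pointing down it reaches from about 0.325 to 0.925 m from the base axis. Payload 3.1 kg.
Tool frame: the origin (TCP) lies on the centre line of the jaws, within the pads' length; the fingertips stand 25 mm ahead of it and the grasp point (between the pads) lies 6 mm ahead of it; y points along the fingers, x is the direction in which the jaws open and shut, and the axes are right-handed (so a half turn about y gives the same grasp; the last joint's range is limited). The gripper opens to 85 mm and grips with 20 to 120 N. Pads are 22 mm wide; open, the fingers measure 114 mm over their backs; the gripper's body (76 mm by 85 mm) begins 54 mm behind the grasp point. The pads swing forward as they close: fully open they stand 13 mm farther back than shut.
Start: joints at [-1.444, 0.217, 1.613, -0, 1.311, -0.112], TCP at [0.148, -0.607, 0.256] pointing down, gripper open.
Joint ranges: [-2.75, 2.75], [-0.78, 2.1], [0.31, 2.55], [-1.13, 4.27], [0.13, 2.63], [-2.58, 2.58]. Speed limits (rad/s): [2.79, 2.79, 3.14, 3.14, 3.14, 3.14].

### API

Orientations are given as a unit quaternion [w, x, y, z].
In Python, from workcell import r gives the robot as it stands.
- The arm moves only by the shell command python3 -m jog 'ROWS' [FORCE]. ROWS is JSON, a list of rows, each an object with "dr": the turn, a rotation vector about the tool's x, y, z in degrees, a list of three; "slide": the shift along the tool's x, y, z in m, a list of three; "hand": the closure, from 0 (fully open) to 1 (shut). A call has 1 to 8 rows; each row is the pose to reach, as a shift and turn from the pose measured when the call began, along the tool's axes at that moment; what a row does not reach only later rows make up. A row lasts 1/8 s, in which the tool goes at most 62.5 mm and 10.7 degrees, less where a joint would pass 70% of its speed; a pose out of reach is approached as far as the arm can. A call with a gripper value outside its range is refused whole. The fingers move at their own pace and stop on an object; FORCE is the grip in N (left out, the last holds). Time passes only in rows, so rows that repeat a pose let the fingers close. It gives the time, the measured TCP pose, the force and the opening at its end, in the units of the state.
- r.get_obs(): the state, without advancing time (a new reading comes with each control period).
- r.capture(name): name is "scene" or "side" or "wrist"; returns a dict with "frame" (384x512x3 uint8, red, green, blue), "K" (3x3 intrinsics, pixels), "rvec" (rotation vector, rad) and "tvec" (3), from world to camera coordinates, as OpenCV has them. Camera axes: x right, y down, z forward; pixel columns grow to the right and rows downward; lengths in m; the calibration is good to about 2 mm. A picture is of the moment at which its call begins. There is no depth.
- r.close_job(): hands the job in, once; it reports no verdict.
Trained networks look in the newest picture that a camera, given by its name, has taken for a name from the list of things; names that differ only in an ending like _2 or _b are one class to them, and where a whole thing is asked for, a point or a joint stands for the part that bears it (a point fixed in the world has none). Each returns a list of dicts, best first, with "p" (0 to 1); they miss things now and then, are a little off and sometimes report something else, mostly with a low value. They report only what shows in the picture. A call takes as long as a camera call. They do not tell look-alikes from the thing itself.
- r.search_frame(camera, thing): "position" ([x, y, z] in m, in world coordinates, good to about 4 mm: the middle of the surface that is visible of it).
The state is a dict: "clock": time; "q": joint angles; "joint_vel": joint speeds; "effort": joint torques, N m; "tool_pos": TCP position; "tool_rot": TCP orientation; "contact_force": force on the tool from outside, world axes, zero at the start; "torque": the same for the moment, N m; "gripper_width": finger opening in m.
Only numpy, scipy, OpenCV 4.12 (cv2) and the standard library are available. Lean on these libraries where they do the work, as an engineer would, in place of code of your own. Each camera call takes 0.05 s, during which the arm holds its last target. There are 200 camera calls.

### The job

First stand the gudgeon pin upright, fully home, in the round socket of the clamping fixture and let go of it. Then stand packing plates from the rack upright in the gap between the pin and the spring-loaded jaw, flat faces towards the pin and the jaw, one at a time, until pushing the jaw in nips the plates firmly against the pin before the jaw runs out of its short travel. Finish while still holding the jaw pushed in against the packed stack, touching neither plates nor pin, with pin and plates upright, and leave the piston, the oil filter and the screwdriver undisturbed.

Things in the scene. Friction and masses are not known exactly. Their poses are not given: they have to be found in the camera images.
- pin: Gudgeon pin: plain steel cylinder, 22 mm diameter, 75 mm long, standing on end on the bench, 0.14 kg. Origin at the centre of its lower end, z along it, upwards.
- frame: Clamp fixture, fixed: dark steel block 64 mm (x), y from -120 to +50 mm, flat top 22 mm above the bench, where the plates stand between pin and jaw. Origin on the bench below the socket's axis. Beyond the socket (+y) a steel stop, 16 mm wide (x), 8 mm thick, face at y = +13 mm, top 60 mm above the bench; on the -y side the sliding jaw faces it.
- socket (a point): Centre of the mouth of the round socket in the top of the fixture's base block, 22 mm above the bench. The hole is 25 mm wide with a small chamfer and 14 mm deep: the pin's lower end rests 8 mm above the bench and its top is then 83 mm above the bench.
- guide: Jaw's guide, fixed on the block, axes as the fixture's; its y on the fixture varies. Origin on the block's top (22 mm above the bench), below the middle of the front face of the fully open jaw. Low rails 5 mm high (14 to 29 mm either side, y -4 to -56 mm), then a housing 22 mm high (y -56 to -66 mm). Between jaw and housing: room for fingers.
- jaw: Sliding steel jaw, 24 mm wide (x), 8 mm thick, top 60 mm above the bench. Origin: bottom middle of its front face, which looks along +y to pin and stop. It slides to +y from the guide's origin, at most 15 mm (end stop); a spring (2.4 N open, 3.6 N at the end) reopens it if not held. Open gap from pin to jaw: 15 to 31 mm, so one or two plates.
- plate0: Packing plate: plain steel, 40 mm wide (x), 10 mm thick (y), 60 mm tall, 0.15 kg; the three are alike. It starts upright in a slot of the rack, its lower edge 6 mm above the bench. Origin at the centre of its lower edge face, z up.
- plate1: Packing plate: plain steel, 40 mm wide (x), 10 mm thick (y), 60 mm tall, 0.15 kg; the three are alike. It starts upright in a slot of the rack, its lower edge 6 mm above the bench. Origin at the centre of its lower edge face, z up.
- plate2: Packing plate: plain steel, 40 mm wide (x), 10 mm thick (y), 60 mm tall, 0.15 kg; the three are alike. It starts upright in a slot of the rack, its lower edge 6 mm above the bench. Origin at the centre of its lower edge face, z up.
- rack: Plywood rack, fixed, 60 mm (x) by 104 mm (y) by 18 mm high, with three slots 12 mm deep and 34 mm apart along y, each 42 by 12 mm and long along x, holding one plate each. Origin on the bench below its middle.
- piston: Bystander: aluminium piston, 78 mm diameter, 68 mm high, standing on the bench. Origin at the centre of its underside.
- oil_filter: Bystander: black oil filter, 74 mm diameter, 86 mm high, standing on the bench. Origin at the centre of its underside.
- screwdriver: Bystander: screwdriver lying on the bench beyond the fixture. Origin under its middle.
Things that resemble listed ones, but are neither listed nor needed, are in the scene too. Leave any blue look-alike of the pin alone.

How it is judged:
By the outcome, as a careful person would: the job done as asked, in the order asked, and still so for the second after the job is handed in, while the arm keeps its last pose, push and grip.
It also fails if it takes over 72 s, if anything falls off the work surface, if the arm or the gripper's body presses on something with over 40 N, if the wrist force passes 120 N, or if a joint passes its speed limit or range.

## Working session

There is one attempt and no reset: what is moved stays moved. The work goes in short steps, Python scripts to look and compute and a shell command to move; the robot and the scene stay as the last step left them, time stands still between calls to the robot, and variables do not carry over. Pictures are saved under pics/ and viewed, about 8 in all and at most 12, crops included, and the job is handed in when it is done.

```bash
mkdir -p pics; ls
cat > h.py <<'E'
import numpy as np, cv2
from scipy.spatial.transform import Rotation as R
from workcell import r
def cap(n,f=None):
    c=r.capture(n)
    if f: cv2.imwrite('pics/'+f,c['frame'][:,:,::-1])
    return c
def proj(c,P):
    return cv2.projectPoints(np.array(P,float).reshape(-1,3),np.array(c['rvec']),np.array(c['tvec']),np.array(c['K']),None)[0].reshape(-1,2)
def back(c,uv,z):
    Rm=cv2.Rodrigues(np.array(c['rvec']))[0]; C=-Rm.T@np.array(c['tvec']).ravel()
    d=Rm.T@np.linalg.inv(c['K'])@np.array([uv[0],uv[1],1.]); return C+d*(z-C[2])/d[2]
def rot(o=None):
    q=(o or r.get_obs())['tool_rot']; return R.from_quat([q[1],q[2],q[3],q[0]])
def slide(P):
    "tool-axis shift to bring TCP to world P"
    o=r.get_obs(); return rot(o).inv().apply(np.array(P)-o['tool_pos'])
E
python3 - <<'E'
from h import *
np.set_printoptions(precision=4,suppress=True)
a=cap('scene'); b=cap('side')
for n in ['scene','side']:
    for t in ['pin','frame','guide','jaw','plate0','rack','piston','oil_filter','screwdriver']:
        print(n,t,[(np.round(d['position'],3).tolist(),round(d['p'],2)) for d in r.search_frame(n,t)])
cv2.imwrite('pics/a.png',a['frame'][:,:,::-1]); cv2.imwrite('pics/b.png',b['frame'][:,:,::-1])
print(r.get_obs())
E
```

```text
pics
scene pin [([0.548, -0.282, 0.059], 0.76), ([0.537, -0.339, 0.048], 0.57)]
scene frame [([0.57, 0.03, 0.019], 0.96)]
scene guide [([0.564, -0.013, 0.03], 0.86)]
scene jaw [([0.562, 0.006, 0.046], 0.41)]
scene plate0 [([0.492, 0.311, 0.048], 0.71), ([0.478, 0.282, 0.046], 0.7), ([0.464, 0.244, 0.042], 0.54)]
scene rack [([0.49, 0.26, 0.018], 0.5)]
scene piston [([0.761, 0.198, 0.052], 0.7)]
scene oil_filter [([0.768, -0.244, 0.07], 0.86)]
scene screwdriver [([0.805, -0.012, 0.019], 0.66), ([0.571, 0.027, 0.02], 0.55)]
side pin [([0.453, 0.255, 0.055], 0.71), ([0.535, -0.268, 0.048], 0.62), ([0.525, -0.318, 0.044], 0.53), ([0.589, -0.32, 0.048], 0.53)]
side frame [([0.552, -0.02, 0.027], 0.72), ([0.542, 0.056, 0.018], 0.67), ([0.478, 0.319, 0.068], 0.66)]
side guide [([0.554, -0.02, 0.028], 0.77), ([0.543, 0.059, 0.02], 0.67)]
side jaw []
side plate0 [([0.475, 0.316, 0.068], 0.63), ([0.454, 0.256, 0.056], 0.56), ([0.465, 0.284, 0.06], 0.54)]
side rack [([0.465, 0.29, 0.022], 0.82)]
side piston [([0.735, 0.23, 0.068], 0.71), ([0.74, -0.202, 0.064], 0.64)]
side oil_filter [([0.741, -0.2, 0.062], 0.8)]
side screwdriver [([0.79, 0.001, 0.019], 0.74)]
{'clock': 1.0, 'q': array([-1.4442,  0.2169,  1.6134, -0.    ,  1.3113, -0.1122]), 'joint_vel': array([ 0.0001, -0.0012,  0.0016, -0.001 ,  0.0001, -0.0007]), 'effort': array([ -0.0003, -39.6906, -30.4263,  -0.0001,   0.0006,   0.    ]), 'tool_pos': array([ 0.1478, -0.6073,  0.2563]), 'tool_rot': array([-0.556 ,  0.556 , -0.4369,  0.4369]), 'contact_force': array([0.6075, 0.278 , 0.3791]), 'torque': array([-0.0086, -0.001 ,  0.0296]), 'gripper_width': 0.08541425080183894}
```

View pics/a.png

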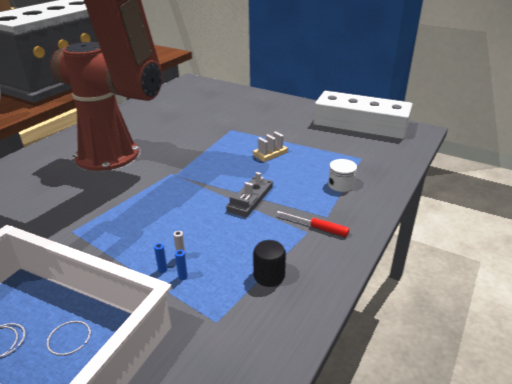

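View pics/b.png

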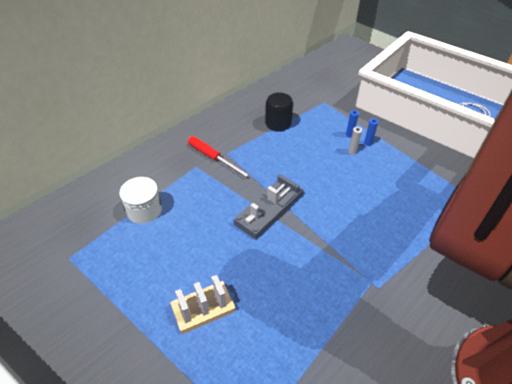

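Steel pin: scene (179,240) / side (355,141). Possible mistakes: the blue look-alikes at scene (160,258) and (181,265), side (353,122) and (371,132), to be left alone. The fixture is at scene (250,195), and the rack with three plates at scene (270,150). Next, one close composite crop.

Run:
```python
from h import *
a=cv2.imread('pics/a.png'); b=cv2.imread('pics/b.png')
f=lambda im,x,y:cv2.resize(im[y:y+75,x:x+100],(400,300),interpolation=cv2.INTER_CUBIC)
cv2.imwrite('pics/c.png',np.vstack([np.hstack([f(a,130,215),f(b,300,90)]),np.hstack([f(a,205,155),f(b,225,165)])]))
a=cap('scene');b=cap('side')
for c,(u,v) in [(a,(179,240)),(b,(355,141))]:
    print(back(c,(u,v),.0375))
```

```text
[ 0.53214764 -0.26263394  0.0375    ]
[ 0.5413813  -0.27379242  0.0375    ]
```

View pics/c.png

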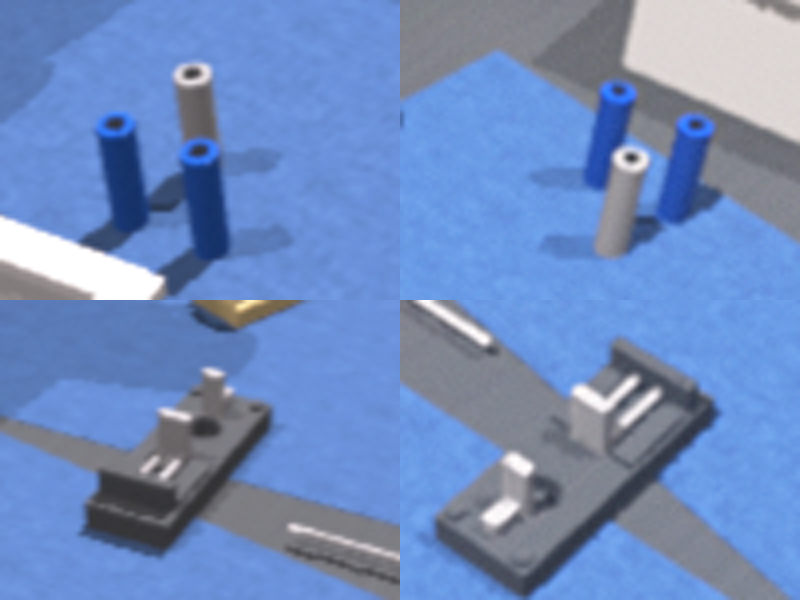

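Steel pin top is at scene (178.2,233.7) and side (357.5,129.5). The blue ones stand about 45 mm beyond it. Fixture: socket mouth at scene (256,187), jaw and stop visible. Now triangulating.

Run:
```python
from h import *
np.set_printoptions(precision=4,suppress=True)
a=cap('scene');b=cap('side')
S=lambda u,v:(u/4+205,(v-300)/4+155); T=lambda u,v:((u-400)/4+225,(v-300)/4+165)
for n,p,q,z in [('pin',(178.2,233.7),(357.5,129.5),.075),('blue1',(159,245.5),(354.2,112.5),.075),('blue2',(180,252.5),(373.5,121.2),.075),
 ('stop top',S(213,372),T(519,460),.06),('jaw top',S(175,412),T(592,394),.06)]:
    print(n,back(a,p,z),back(b,q,z))
print('socket',back(a,S(206,428),.022))
for n,q in [('c+x+y',T(437,517)),('c-x+y',T(520,570)),('c-x-y',T(713,400))]: print(n,back(b,q,.022))
print(back(a,S(270,407),.022))
# wrist cam offset
c=cap('wrist');Rm=cv2.Rodrigues(np.array(c['rvec']))[0];C=-Rm.T@np.array(c['tvec']).ravel()
o=r.get_obs();print('cam in tool',rot(o).inv().apply(C-o['tool_pos']),'axis',rot(o).inv().apply(Rm[2]),c['K'][0]); print(rot(o).as_matrix())
for z in(-.3,):print(slide((.536,-.268,.15)))
```

```text
pin [ 0.5479 -0.2788  0.075 ] [ 0.5415 -0.2727  0.075 ]
blue1 [ 0.5373 -0.3331  0.075 ] [ 0.5886 -0.3237  0.075 ]
blue2 [ 0.593  -0.3276  0.075 ] [ 0.5329 -0.329   0.075 ]
stop top [0.5583 0.0677 0.06  ] [0.5528 0.0718 0.06  ]
jaw top [0.5627 0.0084 0.06  ] [0.5588 0.0099 0.06  ]
socket [0.5619 0.0512 0.022 ]
c+x+y [0.578  0.1088 0.022 ]
c-x+y [0.5213 0.1018 0.022 ]
c-x-y [ 0.5304 -0.0632  0.022 ]
[0.5883 0.0994 0.022 ]
cam in tool [-0.0011 -0.1174  0.0659] axis [-0.0006  0.9639 -0.2663] [266.5088   0.     252.5054]
[[ 0.2365  0.      0.9716]
 [-0.9716  0.      0.2365]
 [-0.     -1.      0.    ]]
[-0.2378  0.1063  0.4574]
```

```bash
python3 -m jog '[{"dr":[0,-9,0],"slide":[-0.025,0,0.05],"hand":0},{"dr":[0,-18,0],"slide":[-0.05,0,0.1],"hand":0},{"dr":[0,-28,0],"slide":[-0.077,0,0.155],"hand":0},{"dr":[0,-38,0],"slide":[-0.104,0.01,0.21],"hand":0.3},{"dr":[0,-48,0],"slide":[-0.13,0.02,0.265],"hand":0.4},{"dr":[0,-58,0],"slide":[-0.157,0.03,0.32],"hand":0.5},{"dr":[0,-68,0],"slide":[-0.184,0.04,0.375],"hand":0.5},{"dr":[0,-78,0],"slide":[-0.21,0.05,0.43],"hand":0.5}]'
python3 - <<'E'
from h import *
np.set_printoptions(precision=4,suppress=True)
print(slide((.545,-.276,.18)),rot().as_matrix())
E
```

```text
clock: 2.25
tool_pos: [0.5175, -0.3002, 0.2064]
tool_rot: [-0.707, 0.707, 0.013, -0.012]
contact_force: [-0.1, -0.6, 0.9]
gripper_width: 0.0428
[0.0283 0.0264 0.0232] [[ 0.9994  0.0007 -0.0352]
 [ 0.0352 -0.0007  0.9994]
 [ 0.0007 -1.     -0.0007]]
```

```bash
python3 -m jog '[{"dr":[0,-2,0],"slide":[0.028,0.02,0.023],"hand":0.5},{"dr":[0,-2,0],"slide":[0.028,0.02,0.023],"hand":0.5},{"dr":[0,-2,0],"slide":[0.028,0.02,0.023],"hand":0.5}]'
python3 - <<'E'
from h import *
np.set_printoptions(precision=4,suppress=True)
c=cap('wrist','d.png'); print([(d['position'],d['p']) for d in r.search_frame('wrist','pin')]); print(proj(c,[[.545,-.276,.075],[.545,-.276,0]]))
import pickle; pickle.dump(c,open('d.pkl','wb'))
E
```

```text
clock: 2.62
tool_pos: [0.5445, -0.2765, 0.1864]
tool_rot: [-0.706, 0.707, 0.025, -0.025]
contact_force: [0.4, 0.6, -0.1]
gripper_width: 0.0426
[([0.5353, -0.3253, 0.0669], 0.88), ([0.5782, -0.3215, 0.0369], 0.73), ([0.5423, -0.2701, 0.073], 0.65)]
[[255.0139 201.4931]
 [254.483  183.2385]]
```

View pics/d.png

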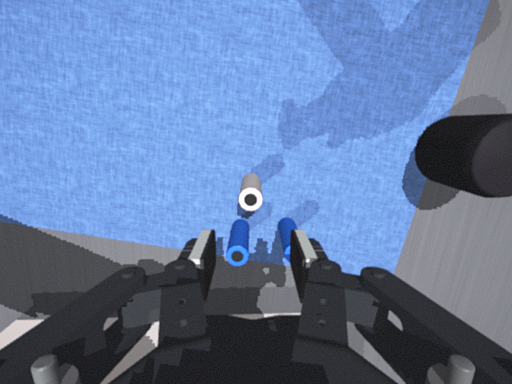

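The wrist view shows the steel pin's top ring at (251,199), with the blue tops at (237,256) and (290,256), so the choice holds. The blue ones are clear of the finger line.

Run:
```python
from h import *
import pickle
np.set_printoptions(precision=4,suppress=True)
c=pickle.load(open('d.pkl','rb'))
P=back(c,(251,199),.075);print(P,slide((P[0],P[1],.061)))
```

```text
[ 0.5413 -0.2739  0.075 ] [-0.003   0.1262  0.0039]
```

```bash
python3 -m jog '[{"dr":[0,0,0],"slide":[-0.003,0.05,0.003],"hand":0.5},{"dr":[0,0,0],"slide":[-0.003,0.1,0.003],"hand":0.5},{"dr":[0,0,0],"slide":[-0.003,0.126,0.003],"hand":0.5},{"dr":[0,0,0],"slide":[-0.003,0.126,0.003],"hand":0.7},{"dr":[0,0,0],"slide":[-0.003,0.126,0.003],"hand":1},{"dr":[0,0,0],"slide":[-0.003,0.126,0.003],"hand":1},{"dr":[0,0,0],"slide":[-0.003,0.126,0.003],"hand":1},{"dr":[0,0,0],"slide":[-0.003,0.126,0.003],"hand":1}]' 40
```

```text
clock: 3.72
tool_pos: [0.5417, -0.275, 0.0619]
tool_rot: [-0.706, 0.708, 0.025, -0.023]
contact_force: [0.3, -0.3, -1.6]
gripper_width: 0.021
```

```bash
python3 -m jog '[{"dr":[0,0,0],"slide":[0,-0.05,0],"hand":1},{"dr":[0,0,0],"slide":[0,-0.1,0],"hand":1},{"dr":[0,0,0],"slide":[0.005,-0.138,0.045],"hand":1},{"dr":[0,0,0],"slide":[0.01,-0.138,0.1],"hand":1},{"dr":[0,0,0],"slide":[0.015,-0.138,0.155],"hand":1},{"dr":[0,0,0],"slide":[0.02,-0.138,0.21],"hand":1},{"dr":[0,0,0],"slide":[0.023,-0.138,0.245],"hand":1},{"dr":[0,0,0],"slide":[0.023,-0.138,0.245],"hand":1}]'
python3 -m jog '[{"dr":[0,0,0],"slide":[0,0,0],"hand":1},{"dr":[0,0,0],"slide":[0,0,0],"hand":1}]'
python3 - <<'E'
from h import *
import pickle
np.set_printoptions(precision=4,suppress=True)
c=cap('wrist','e.png'); pickle.dump(c,open('e.pkl','wb'))
for t in ['socket','frame','guide','jaw']: print(t,[(d['position'],d['p']) for d in r.search_frame('wrist',t)])
print(proj(c,[[.559,.052,.022]]))
E
```

```text
clock: 4.72
tool_pos: [0.5471, -0.0262, 0.1993]
tool_rot: [-0.706, 0.707, 0.027, -0.025]
contact_force: [0.2, -0.5, -1.8]
gripper_width: 0.021
clock: 4.97
tool_pos: [0.5471, -0.027, 0.1994]
tool_rot: [-0.706, 0.707, 0.026, -0.025]
contact_force: [0.7, 0.7, -1.5]
gripper_width: 0.0211
socket [([0.5537, 0.0565, 0.024], 0.79)]
frame [([0.5558, 0.0535, 0.019], 0.84)]
guide [([0.5594, -0.0198, 0.0284], 0.62)]
jaw [([0.5546, 0.0077, 0.0613], 0.7)]
[[270.3447 113.1736]]
```

View pics/e.png

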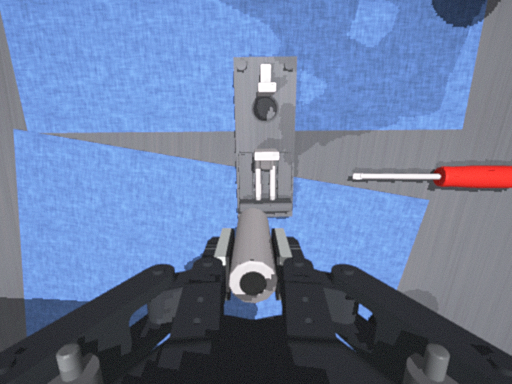

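Fixture seen from above: socket at about (265,108), stop (266,80), jaw top (267,156), housing (266,208). Enlarging for exact pixels.

Run:
```python
import cv2,numpy as np
a=cv2.imread('pics/e.png')
f=lambda x,y:cv2.resize(a[y:y+90,x:x+66],None,fx=6,fy=6,interpolation=cv2.INTER_CUBIC)
cv2.imwrite('pics/f.png',np.hstack([f(232,50),f(232,130)]))
```

```text
(no output)
```

View pics/f.png

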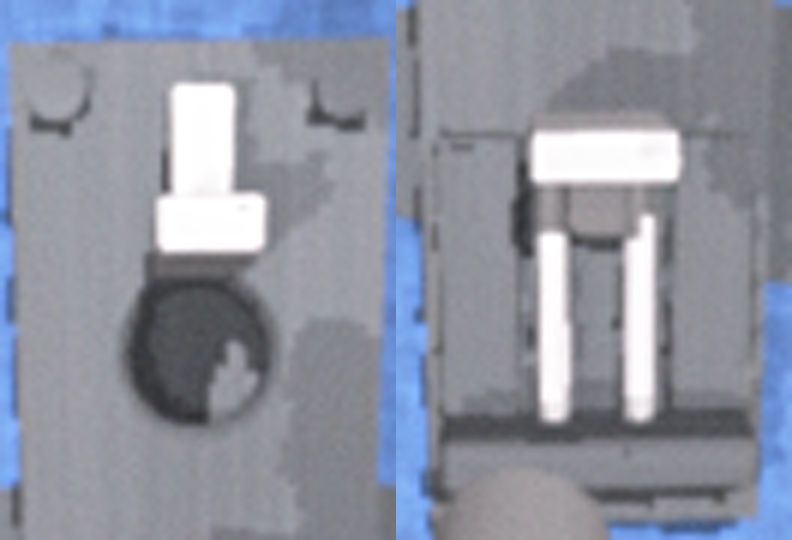

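Run:
```python
from h import *
import pickle
np.set_printoptions(precision=4,suppress=True)
c=pickle.load(open('e.pkl','rb'))
A=lambda x,y:((x+.5)/6+231.5,(y+.5)/6+49.5); B=lambda x,y:((x-396+.5)/6+231.5,(y+.5)/6+129.5)
pts=dict(sock=(A(199,351),.022),stopF=(A(211,253),.06),stopL=(A(156,253),.06),stopR=(A(266,250),.06),jawF=(B(606,129),.06),jawL=(B(531,130),.06),jawR=(B(680,128),.06),jawB=(B(607,185),.06),
 cL=(A(12,45),.022),cR=(A(389,38),.022),houL=(B(440,437),.044),houR=(B(752,433),.044))
W={k:back(c,*v) for k,v in pts.items()}
for k,v in W.items(): print(k,v)
for p,q in [('stopL','stopR'),('jawL','jawR'),('cL','cR'),('houL','houR')]:
    d=W[q]-W[p]; print(p,np.linalg.norm(d),np.degrees(np.arctan2(d[1],d[0])))
for p,q in [('jawF','stopF'),('jawF','sock')]:
    d=W[q]-W[p]; print(p,q,np.linalg.norm(d),np.degrees(np.arctan2(-d[0],d[1])))
# pin bottom vs. tool: predicted bottom centre below TCP
o=r.get_obs();print('tool yaw',np.degrees(np.arctan2(*rot(o).as_matrix()[1::-1,0])),o['tool_pos'])
```

```text
sock [0.5527 0.0567 0.022 ]
stopF [0.5517 0.0687 0.06  ]
stopL [0.5435 0.0681 0.06  ]
stopR [0.5599 0.0697 0.06  ]
jawF [0.5561 0.0159 0.06  ]
jawL [0.5442 0.0149 0.06  ]
jawR [0.5679 0.0169 0.06  ]
jawB [0.5571 0.007  0.06  ]
cL [0.5175 0.1028 0.022 ]
cR [0.5801 0.1084 0.022 ]
houL [ 0.5323 -0.0419  0.044 ]
houR [ 0.5876 -0.0372  0.044 ]
stopL 0.016517921398924107 5.580724407887738
jawL 0.02369738451205126 4.866079757146335
cL 0.06292410907957838 5.0904202712153905
houL 0.05552887064017038 4.856554646863914
jawF stopF 0.052982651613830714 4.757678158600468
jawF sock 0.055828340175404695 4.84230444428168
tool yaw 4.107119907378162 [ 0.5471 -0.0269  0.1993]
```

Run:
```python
from h import *
import pickle
np.set_printoptions(precision=4,suppress=True)
c=pickle.load(open('e.pkl','rb'))
im=cv2.imread('pics/e.png')[:,:,::-1].astype(int)
s=im.sum(2);g=(s>600)&((im.max(2)-im.min(2))<30)
m=np.zeros(g.shape,np.uint8);m[255:310,222:285]=g[255:310,222:285]
n,l,st,ce=cv2.connectedComponentsWithStats(m); k=1+st[1:,4].argmax(); print(st[k])
pt=cv2.findNonZero((l==k).astype(np.uint8)); e=cv2.fitEllipse(cv2.convexHull(pt)); print(e)
P=back(c,e[0],.1994+.0131); print(P, rot().inv().apply(P-r.get_obs()['tool_pos']))
```

```text
[230 261  44  33 584]
((250.0498504638672, 277.29058837890625), (31.734729766845703, 45.57781219482422), 69.39859771728516)
[ 0.5443 -0.0249  0.2125] [-0.0026 -0.0132  0.0022]
```

```bash
python3 -m jog '[{"dr":[0,-0.8,0],"slide":[0.008,0,0.05],"hand":1},{"dr":[0,-0.8,0],"slide":[0.0124,0.02,0.0818],"hand":1},{"dr":[0,-0.8,0],"slide":[0.0124,0.06,0.0818],"hand":1},{"dr":[0,-0.8,0],"slide":[0.0124,0.069,0.0818],"hand":1},{"dr":[0,-0.8,0],"slide":[0.0124,0.069,0.0818],"hand":1},{"dr":[0,-0.8,0],"slide":[0.0124,0.069,0.0818],"hand":1}]'
python3 - <<'E'
from h import *
import pickle
np.set_printoptions(precision=4,suppress=True)
c=cap('wrist'); a=cap('scene'); b=cap('side'); pickle.dump((c,a,b),open('g.pkl','wb'))
f=lambda c,x,y,w,h,W,H:cv2.resize(c['frame'][y:y+h,x:x+w,::-1],(W,H),interpolation=cv2.INTER_CUBIC)
u=proj(c,[.5529,.0561,.022])[0].astype(int);print(u)
y0=max(0,u[1]-60)
print(y0,u[0]-50)
t=f(c,u[0]-50,y0,100,150,400,600)
k=np.vstack([f(a,220,150,66,50,400,300),f(b,245,180,66,50,400,300)])
cv2.imwrite('pics/g.png',np.hstack([t,k])); print(r.get_obs()['tool_pos'])
E
```

```text
clock: 5.98
tool_pos: [0.5552, 0.0549, 0.1319]
tool_rot: [-0.706, 0.707, 0.032, -0.028]
contact_force: [1.0, 0.2, -1.5]
gripper_width: 0.021
[251 200]
140 201
[0.555  0.0551 0.1318]
```

View pics/g.png

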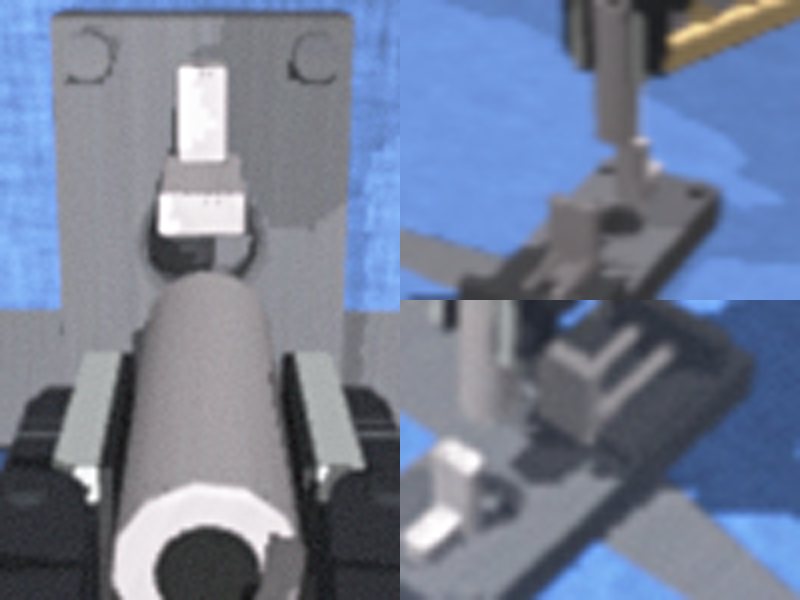

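Run:
```python
from h import *
import pickle
np.set_printoptions(precision=4,suppress=True)
c,a,b=pickle.load(open('g.pkl','rb'))
o=r.get_obs();t=o['tool_pos'];M=rot(o).inv()
f=lambda x,y:((x+.5)/4+200.5,(y+.5)/4+139.5)
for n,p,z in [('pinrim+y',(209,272),t[2]-.0619),('pinrimL',(150,295),t[2]-.0619),('pinrimR',(268,295),t[2]-.0619),('sockL',(147,245),.022),('sockR',(259,245),.022),('stopF',(201.5,236),.06),('cL',(52,15),.022),('cR',(352,11),.022),('pintop',(207,567),t[2]+.0131)]:
    P=back(c,f(*p),z); print(n,P,M.apply(P-t))
e=[]
for im,org,uv,off,N in [(a,(220,150),[(598,135),(635,135)],0,'scene'),(b,(245,180),[(459,412),(506,412)],300,'side')]:
    for u,v in uv:
        P=back(im,((u-400+.5)/6.06+org[0]-.5,(v-off+.5)/6+org[1]-.5),t[2]-.0619); print(N,P,M.apply(P-t))
print(rot(o).as_matrix())
```

```text
pinrim+y [0.5533 0.0653 0.0699] [-0.0011  0.0619  0.0105]
pinrimL [0.5432 0.0602 0.0699] [-0.0116  0.0618  0.0062]
pinrimR [0.5641 0.0619 0.0699] [0.0093 0.0619 0.0062]
sockL [0.5406 0.0551 0.022 ] [-0.0149  0.1097  0.0015]
sockR [0.5654 0.0572 0.022 ] [0.01   0.1099 0.0015]
stopF [0.5516 0.069  0.06  ] [-0.0025  0.0718  0.0143]
cL [0.5173 0.1035 0.022 ] [-0.034   0.1095  0.0517]
cR [0.5798 0.1096 0.022 ] [0.0288 0.1098 0.0525]
pintop [0.5535 0.055  0.1449] [-0.0014 -0.0131  0.0001]
scene [0.5492 0.0495 0.0699] [-0.0066  0.0619 -0.0049]
scene [0.5643 0.0583 0.0699] [0.0092 0.0619 0.0026]
side [0.5607 0.0653 0.0699] [0.0062 0.0619 0.0099]
side [0.5493 0.0536 0.0699] [-0.0061  0.0619 -0.0008]
[[ 0.9964  0.0052 -0.0849]
 [ 0.0849 -0.0021  0.9964]
 [ 0.005  -1.     -0.0025]]
```

```bash
python3 -m jog '[{"dr":[0,0,0],"slide":[-0.0014,0,0.0015],"hand":1},{"dr":[0,0,0],"slide":[-0.0014,0.02,0.0015],"hand":1},{"dr":[0,0,0],"slide":[-0.0014,0.04,0.0015],"hand":1},{"dr":[0,0,0],"slide":[-0.0014,0.045,0.0015],"hand":1},{"dr":[0,0,0],"slide":[-0.0014,0.05,0.0015],"hand":1},{"dr":[0,0,0],"slide":[-0.0014,0.053,0.0015],"hand":1},{"dr":[0,0,0],"slide":[-0.0014,0.053,0.0015],"hand":1}]'
```

```text
clock: 7.0
tool_pos: [0.554, 0.0564, 0.0791]
tool_rot: [-0.706, 0.707, 0.032, -0.028]
contact_force: [0.7, 0.1, -0.1]
gripper_width: 0.021
```

```bash
python3 -m jog '[{"dr":[0,0,0],"slide":[0,0.005,0],"hand":1},{"dr":[0,0,0],"slide":[0,0.009,0],"hand":1},{"dr":[0,0,0],"slide":[0,0.0095,0],"hand":1},{"dr":[0,0,0],"slide":[0,0.0095,0],"hand":1}]'
```

```text
clock: 7.5
tool_pos: [0.554, 0.0564, 0.0695]
tool_rot: [-0.706, 0.707, 0.032, -0.028]
contact_force: [-0.3, 0.1, -1.1]
gripper_width: 0.0213
```

```bash
python3 -m jog '[{"dr":[0,0,0],"slide":[0,0,0],"hand":0.5},{"dr":[0,0,0],"slide":[0,0,0],"hand":0.5},{"dr":[0,0,0],"slide":[0,0,0],"hand":0.5},{"dr":[0,0,0],"slide":[0,-0.02,0],"hand":0.5},{"dr":[0,0,0],"slide":[0,-0.07,0],"hand":0.45},{"dr":[0,8,0],"slide":[-0.015,-0.12,0.03],"hand":0.3},{"dr":[0,18,0],"slide":[-0.035,-0.15,0.08],"hand":0.3},{"dr":[0,27,0],"slide":[-0.055,-0.15,0.135],"hand":0.3}]'
python3 -m jog '[{"dr":[0,0,0],"slide":[0,0,0.05],"hand":0.3},{"dr":[0,0,0],"slide":[0,0,0.05],"hand":0.3},{"dr":[0,0,0],"slide":[0,0,0.05],"hand":0.3}]'
python3 - <<'E'
from h import *
import pickle
np.set_printoptions(precision=4,suppress=True)
c=cap('wrist'); a=cap('scene'); b=cap('side'); pickle.dump((c,a,b),open('i.pkl','wb'))
o=r.get_obs();print(rot(o).as_matrix(),o['tool_pos'])
print([(d['position'],d['p']) for d in r.search_frame('wrist','plate0')])
for n in('scene','side'): print([(d['position'],d['p']) for d in r.search_frame(n,'pin')])
u=proj(c,[.478,.28,.018])[0].astype(int);print(u)
x0,y0=max(0,u[0]-75),max(0,u[1]-75);x0=min(x0,512-150);y0=min(y0,384-150);print(x0,y0)
f=lambda c,x,y,w,h,W,H:cv2.resize(c['frame'][y:y+h,x:x+w,::-1],(W,H),interpolation=cv2.INTER_CUBIC)
cv2.imwrite('pics/i.png',np.hstack([f(c,x0,y0,150,150,600,600),np.vstack([f(a,235,155,40,60,200,300),f(b,245,170,40,60,200,300)])]))
E
```

```text
clock: 8.5
tool_pos: [0.4889, 0.188, 0.2234]
tool_rot: [0.694, -0.692, 0.133, -0.143]
contact_force: [0.4, -0.5, -0.4]
gripper_width: 0.0595
clock: 8.88
tool_pos: [0.5078, 0.2338, 0.2234]
tool_rot: [0.694, -0.693, 0.133, -0.143]
contact_force: [-0.4, 0.4, -0.7]
gripper_width: 0.0596
[[ 0.923   0.0133  0.3846]
 [-0.3846 -0.0004  0.9231]
 [ 0.0124 -0.9999  0.0047]] [0.5079 0.233  0.2233]
[([0.4619, 0.2568, 0.0637], 0.96), ([0.4753, 0.2861, 0.0626], 0.84)]
[([0.5385, -0.3388, 0.0459], 0.86), ([0.5574, 0.0494, 0.0579], 0.69), ([0.5932, -0.3313, 0.0459], 0.51)]
[([0.5862, -0.3163, 0.0441], 0.78), ([0.5263, -0.3198, 0.0456], 0.47), ([0.5469, 0.0625, 0.0694], 0.45)]
[214 155]
139 80
```

View pics/i.png

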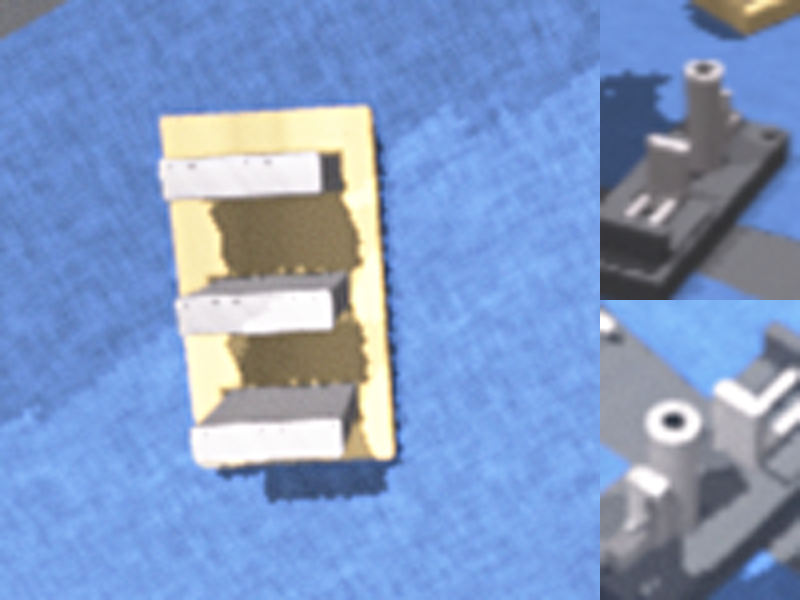

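The pin stands upright in the socket against the stop side (right-hand crops). Plate tops are at crop centres (241,176), (256,312) and (268,440).

Run:
```python
from h import *
import pickle
np.set_printoptions(precision=4,suppress=True)
c,a,b=pickle.load(open('i.pkl','rb'))
o=r.get_obs();t=o['tool_pos']
f=lambda x,y:((x+.5)/4+138.5,(y+.5)/4+79.5)
for q in [[(161,158),(319,153),(322,193),(164,198)],[(178,296),(333,290),(335,328),(181,334)],[(192,425),(342,419),(343,455),(195,460)]]:
    P=np.array([back(c,f(*p),.066) for p in q]); d=P[1]-P[0]+P[2]-P[3]; m=P.mean(0)
    print(m,'w',np.linalg.norm(d)/2,'th',np.linalg.norm(P[0]+P[1]-P[2]-P[3])/2,'yaw',np.degrees(np.arctan2(d[1],d[0])),'tool',slide((m[0],m[1],.052)))
print('toolyaw',np.degrees(np.arctan2(*rot(o).as_matrix()[1::-1,0])))
```

```text
[0.4847 0.3167 0.066 ] w 0.03924083786689149 th 0.009585019926441986 yaw -20.74854110382016 tool [-0.056   0.1711  0.0672]
[0.4737 0.2847 0.066 ] w 0.03967648683064401 th 0.009721897810048646 yaw -20.362774540189115 tool [-0.0538  0.171   0.0334]
[0.462 0.253 0.066] w 0.0394903282859448 th 0.00967556568525135 yaw -20.487980995854294 tool [-0.0523  0.1708 -0.0003]
toolyaw -22.618946871783024
```

```bash
python3 -m jog '[{"dr":[0,-2,0.7],"slide":[-0.051,0.03,0],"hand":0.3},{"dr":[0,-2,0.7],"slide":[-0.051,0.08,0],"hand":0.3},{"dr":[0,-2,0.7],"slide":[-0.051,0.09,0],"hand":0.3},{"dr":[0,-2,0.7],"slide":[-0.051,0.14,0],"hand":0.3},{"dr":[0,-2,0.7],"slide":[-0.051,0.171,0],"hand":0.3},{"dr":[0,-2,0.7],"slide":[-0.051,0.171,0],"hand":0.3}]'
python3 - <<'E'
from h import *
np.set_printoptions(precision=4,suppress=True)
print(slide((.4634,.2525,.052)),rot().as_matrix())
E
```

```text
clock: 9.93
tool_pos: [0.4624, 0.2518, 0.0505]
tool_rot: [0.696, -0.695, 0.128, -0.126]
contact_force: [-0.2, -0.7, 0.8]
gripper_width: 0.0596
[ 0.0007 -0.0015  0.001 ] [[ 0.9356 -0.0018  0.353 ]
 [-0.353   0.0027  0.9356]
 [-0.0026 -1.      0.0019]]
```

```bash
python3 -m jog '[{"dr":[0,0,0],"slide":[0.0005,-0.001,0.001],"hand":0.5},{"dr":[0,0,0],"slide":[0.0005,-0.001,0.001],"hand":0.8},{"dr":[0,0,0],"slide":[0.0005,-0.001,0.001],"hand":1},{"dr":[0,0,0],"slide":[0.0005,-0.001,0.001],"hand":1},{"dr":[0,0,0],"slide":[0.0005,-0.001,0.001],"hand":1},{"dr":[0,0,0],"slide":[0.0005,-0.001,0.001],"hand":1}]' 40
python3 -m jog '[{"dr":[0,0,0],"slide":[0,-0.01,0],"hand":1},{"dr":[0,0,0],"slide":[0,-0.05,0],"hand":1},{"dr":[0,0,0],"slide":[0,-0.1,0],"hand":1},{"dr":[0,0,0],"slide":[0,-0.12,0],"hand":1},{"dr":[0,0,0],"slide":[0,-0.12,0],"hand":1}]'
python3 - <<'E'
from h import *
np.set_printoptions(precision=4,suppress=True)
print(slide((.555,.03,.171)))
E
```

```text
clock: 10.68
tool_pos: [0.4649, 0.2533, 0.0538]
tool_rot: [0.697, -0.694, 0.126, -0.127]
contact_force: [-1.5, -0.3, 6.3]
gripper_width: 0.0391
clock: 11.3
tool_pos: [0.4665, 0.2534, 0.1767]
tool_rot: [0.698, -0.693, 0.124, -0.129]
contact_force: [-0.5, -0.5, -1.7]
gripper_width: 0.0393
[ 0.1616  0.005  -0.1779]
```

```bash
python3 -m jog '[{"dr":[0,-7,0],"slide":[0.035,0,-0.037],"hand":1},{"dr":[0,-14,0],"slide":[0.07,0,-0.075],"hand":1},{"dr":[0,-20,0],"slide":[0.11,0,-0.118],"hand":1},{"dr":[0,-26,0],"slide":[0.145,0.01,-0.155],"hand":1},{"dr":[0,-26,0],"slide":[0.158,0.026,-0.169],"hand":1},{"dr":[0,-26,0],"slide":[0.158,0.026,-0.169],"hand":1},{"dr":[0,-26,0],"slide":[0.158,0.026,-0.169],"hand":1}]'
python3 - <<'E'
from h import *
import pickle
np.set_printoptions(precision=4,suppress=True)
c=cap('wrist','j.png'); pickle.dump(c,open('j.pkl','wb'))
o=r.get_obs();print(rot(o).as_matrix(),slide((.5554,.0396,.15)))
print(proj(c,[[.5555,.0383,.022],[.553,.056,.083]]))
E
```

```text
clock: 12.18
tool_pos: [0.5537, 0.0408, 0.1489]
tool_rot: [0.709, -0.704, -0.035, 0.031]
contact_force: [0.7, -0.2, -1.3]
gripper_width: 0.0394
[[ 0.9955  0.0065 -0.0942]
 [ 0.0941  0.0068  0.9955]
 [ 0.0071 -1.      0.0061]] [ 0.0012 -0.0005 -0.0015]
[[255.1247 201.0116]
 [255.2424 200.4372]]
```

View pics/j.png

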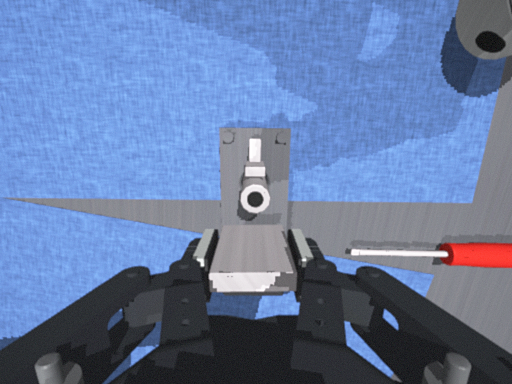

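Run:
```python
from h import *
import pickle
np.set_printoptions(precision=4,suppress=True)
c=pickle.load(open('j.pkl','rb'))
im=c['frame']
for u in(235,254,275): print(u,[tuple(int(x) for x in im[v,u]) for v in range(220,232,2)],'|',[int(im[v,u,0]) for v in range(264,296,2)])
o=r.get_obs();t=o['tool_pos'];O=np.array([.5529,.0561,0]);F=R.from_euler('z',4.9,degrees=True)
zb=t[2]-.0478
for n,p,z in [('bot L',(220.5,226.5),zb),('bot R',(288,226),zb),('top +yL',(213,272),zb+.06),('top +yR',(291,270),zb+.06),('pintop',(255.5,199),.083)]:
    P=back(c,p,z); print(n,'tool',rot(o).inv().apply(P-t),'fix(cam)',F.inv().apply(P-O))
```

```text
235 [(145, 143, 152), (146, 144, 153), (148, 146, 151), (157, 153, 158), (159, 155, 160), (161, 155, 158)] | [166, 166, 164, 162, 199, 239, 235, 234, 233, 228, 229, 227, 227, 229, 98, 69]
254 [(120, 123, 129), (118, 120, 126), (132, 132, 135), (158, 153, 156), (160, 157, 159), (154, 152, 155)] | [159, 159, 158, 152, 204, 235, 233, 233, 234, 231, 227, 225, 227, 231, 89, 73]
275 [(120, 121, 127), (118, 120, 124), (135, 137, 141), (163, 157, 162), (158, 154, 158), (159, 154, 157)] | [163, 161, 161, 155, 212, 238, 177, 144, 143, 108, 96, 136, 146, 143, 83, 73]
bot L tool [-0.0232  0.0477  0.0022] fix(cam) [-0.023  -0.0128  0.1017]
bot R tool [0.0214 0.048  0.0025] fix(cam) [ 0.0216 -0.0122  0.1017]
top +yL tool [-0.0194 -0.0123  0.0047] fix(cam) [-0.0196 -0.0107  0.1617]
top +yR tool [ 0.015  -0.0121  0.0055] fix(cam) [ 0.0148 -0.0096  0.1617]
pintop tool [0.     0.0666 0.0157] fix(cam) [0.0003 0.001  0.083 ]
```

Run:
```python
import cv2
im=cv2.imread('pics/j.png')
for v in(228,236,250,266,275,286): print(v,[(u,int(im[v,u,2])) for u in list(range(206,236,2))+list(range(274,302,2))])
```

```text
228 [(206, 146), (208, 143), (210, 145), (212, 144), (214, 134), (216, 137), (218, 143), (220, 137), (222, 153), (224, 160), (226, 159), (228, 164), (230, 159), (232, 156), (234, 157), (274, 158), (276, 161), (278, 162), (280, 160), (282, 158), (284, 133), (286, 130), (288, 115), (290, 117), (292, 144), (294, 149), (296, 146), (298, 147), (300, 142)]
236 [(206, 170), (208, 168), (210, 165), (212, 80), (214, 39), (216, 23), (218, 72), (220, 152), (222, 160), (224, 162), (226, 158), (228, 158), (230, 160), (232, 158), (234, 162), (274, 157), (276, 159), (278, 160), (280, 160), (282, 158), (284, 95), (286, 109), (288, 32), (290, 29), (292, 40), (294, 129), (296, 170), (298, 170), (300, 167)]
250 [(206, 140), (208, 37), (210, 36), (212, 30), (214, 38), (216, 144), (218, 160), (220, 163), (222, 163), (224, 156), (226, 156), (228, 155), (230, 155), (232, 157), (234, 160), (274, 163), (276, 159), (278, 158), (280, 159), (282, 163), (284, 151), (286, 93), (288, 97), (290, 60), (292, 30), (294, 27), (296, 37), (298, 62), (300, 166)]
266 [(206, 79), (208, 33), (210, 69), (212, 158), (214, 157)
[... 281 characters left out ...]
6)]
275 [(206, 31), (208, 104), (210, 238), (212, 231), (214, 235), (216, 235), (218, 235), (220, 230), (222, 231), (224, 230), (226, 233), (228, 222), (230, 232), (232, 228), (234, 236), (274, 238), (276, 233), (278, 237), (280, 144), (282, 109), (284, 105), (286, 103), (288, 102), (290, 104), (292, 106), (294, 106), (296, 97), (298, 38), (300, 35)]
286 [(206, 27), (208, 39), (210, 104), (212, 141), (214, 232), (216, 230), (218, 230), (220, 227), (222, 227), (224, 231), (226, 231), (228, 228), (230, 227), (232, 228), (234, 226), (274, 142), (276, 133), (278, 108), (280, 114), (282, 118), (284, 114), (286, 118), (288, 118), (290, 107), (292, 103), (294, 105), (296, 70), (298, 36), (300, 32)]
```

```bash
python3 -m jog '[{"dr":[-0.35,0.5,0.4],"slide":[0.001,0,-0.002],"hand":1},{"dr":[-0.35,0.5,0.4],"slide":[0.001,0.01,-0.002],"hand":1},{"dr":[-0.35,0.5,0.4],"slide":[0.001,0.04,-0.002],"hand":1},{"dr":[-0.35,0.5,0.4],"slide":[0.001,0.07,-0.002],"hand":1},{"dr":[-0.35,0.5,0.4],"slide":[0.001,0.076,-0.002],"hand":1},{"dr":[-0.35,0.5,0.4],"slide":[0.001,0.076,-0.002],"hand":1},{"dr":[-0.35,0.5,0.4],"slide":[0.001,0.076,-0.002],"hand":1}]'
```

```text
clock: 13.1
tool_pos: [0.5571, 0.0396, 0.0751]
tool_rot: [-0.706, 0.707, 0.031, -0.029]
contact_force: [-0.3, -0.3, -2.4]
gripper_width: 0.0392
```

```bash
cat >> h.py <<'E'
O=np.array([.554,.0562,0]);F=R.from_euler('z',4.9,degrees=True)
def st():
    o=r.get_obs();m=rot(o).as_matrix()
    print('fix',np.round(F.inv().apply(o['tool_pos']-O),4),'yaw',round(np.degrees(np.arctan2(m[1,0],m[0,0])),2),'xz,zz',np.round(m[2,[0,2]],4),'F',np.round(o['contact_force'],1),'w',round(o['gripper_width'],4),o['clock'])
E
python3 - <<'E'
from h import *
st();c=cap('wrist');st()
im=c['frame']
print(proj(c,[.554,.056,.083]))
for v in (200,206,212): print(v,[(u,int(im[v,u,0])) for u in range(206,310,3)])
E
```

```text
fix [ 0.0017 -0.0168  0.0751] yaw 4.91 xz,zz [ 0.003  -0.0004] F [-0.3 -0.3 -2.4] w 0.0392 13.1
fix [ 0.0018 -0.0168  0.0752] yaw 4.91 xz,zz [ 0.0032 -0.0004] F [-0.4  0.1 -1.4] w 0.0394 13.15
[[252.13550126 242.72823071]]
200 [(206, 149), (209, 150), (212, 149), (215, 145), (218, 150), (221, 142), (224, 123), (227, 126), (230, 108), (233, 64), (236, 124), (239, 123), (242, 121), (245, 123), (248, 127), (251, 122), (254, 121), (257, 126), (260, 126), (263, 153), (266, 122), (269, 88), (272, 118), (275, 130), (278, 125), (281, 123), (284, 125), (287, 127), (290, 131), (293, 123), (296, 126), (299, 110), (302, 105), (305, 99), (308, 103)]
206 [(206, 150), (209, 148), (212, 147), (215, 149), (218, 152), (221, 127), (224, 122), (227, 120), (230, 116), (233, 115), (236, 141), (239, 148), (242, 159), (245, 160), (248, 162), (251, 166), (254, 165), (257, 158), (260, 162), (263, 154), (266, 141), (269, 93), (272, 117), (275, 125), (278, 129), (281, 120), (284, 129), (287, 125), (290, 129), (293, 124), (296, 126), (299, 103), (302, 101), (305, 109), (308, 113)]
212 [(206, 148), (209, 144), (212, 149), (215, 146), (218, 148), (221, 147), (224, 150), (227, 119), (230, 122), (233, 127), (236, 146), (239, 153), (242, 154), (245, 160), (248, 163), (251, 163), (254, 160), (257, 161), (260, 160), (263, 156), (266, 145), (269, 113), (272, 123), (275, 126), (278, 122), (281, 124), (284, 126), (287, 126), (290, 126), (293, 127), (296, 129), (299, 99), (302, 104), (305, 123), (308, 116)]
```

```bash
python3 -m jog '[{"dr":[0,0,0.2],"slide":[-0.0015,0,0],"hand":1},{"dr":[0,0,0.2],"slide":[-0.0015,0.003,0],"hand":1},{"dr":[0,0,0.2],"slide":[-0.0015,0.0045,0],"hand":1},{"dr":[0,0,0.2],"slide":[-0.0015,0.0045,0],"hand":1}]'
python3 -m jog '[{"dr":[0,0,0],"slide":[0,0.001,0],"hand":1},{"dr":[0,0,0],"slide":[0,0.001,0],"hand":1}]'
```

```text
clock: 13.65
tool_pos: [0.5554, 0.0395, 0.0703]
tool_rot: [-0.706, 0.707, 0.03, -0.031]
contact_force: [0.3, 0.3, -2.0]
gripper_width: 0.0395
clock: 13.9
tool_pos: [0.5556, 0.0394, 0.0699]
tool_rot: [-0.706, 0.707, 0.03, -0.031]
contact_force: [-2.0, 0.2, 2.4]
gripper_width: 0.0393
```

```bash
python3 -m jog '[{"dr":[0,0,0],"slide":[0,0,0],"hand":0.4},{"dr":[0,0,0],"slide":[0,0,0],"hand":0.3},{"dr":[0,0,0],"slide":[0,0,0],"hand":0.3},{"dr":[0,0,0],"slide":[0,-0.01,0],"hand":0.3},{"dr":[0,0,0],"slide":[0,-0.05,0],"hand":0.3},{"dr":[0,0,0],"slide":[0,-0.1,0.01],"hand":0.3},{"dr":[0,6,0],"slide":[-0.015,-0.1,0.06],"hand":0.3},{"dr":[0,13,0],"slide":[-0.03,-0.1,0.12],"hand":0.3}]'
python3 - <<'E'
from h import *
np.set_printoptions(precision=4,suppress=True)
b=cap('side');c=cap('scene')
f=lambda c,x,y,w,h,W,H:cv2.resize(c['frame'][y:y+h,x:x+w,::-1],(W,H),interpolation=cv2.INTER_CUBIC)
cv2.imwrite('pics/k.png',np.hstack([f(c,220,150,60,60,360,360),f(b,240,165,60,60,360,360)]))
st();print(slide((.4745,.2843,.12)))
E
```

```text
clock: 14.9
tool_pos: [0.5165, 0.1571, 0.1722]
tool_rot: [0.705, -0.705, 0.051, -0.053]
contact_force: [1.6, 0.2, -1.0]
gripper_width: 0.0596
fix [-0.0313  0.1079  0.1707] yaw -7.85 xz,zz [-0.0012  0.0018] F [-0.9 -0.1 -0.2] w 0.0598 15.0
[-0.0555  0.051   0.1167]
```

View pics/k.png

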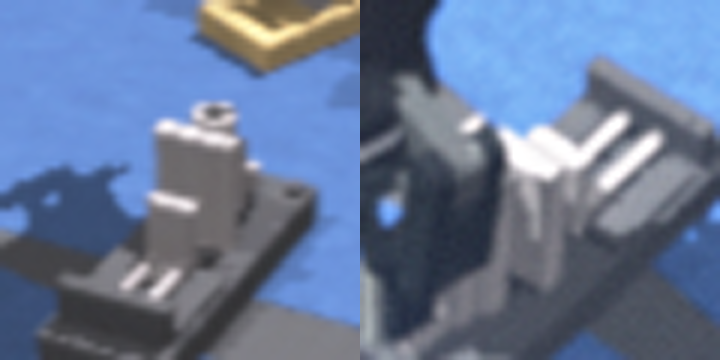

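The first plate stands upright before the pin. On to the second (middle) plate.

```bash
python3 -m jog '[{"dr":[0,6,0],"slide":[-0.025,0,0.055],"hand":0.3},{"dr":[0,12.7,0],"slide":[-0.0555,0.01,0.1167],"hand":0.3},{"dr":[0,12.7,0],"slide":[-0.0555,0.05,0.1167],"hand":0.3},{"dr":[0,12.7,0],"slide":[-0.0555,0.05,0.1167],"hand":0.3},{"dr":[0,12.7,0],"slide":[-0.0555,0.05,0.1167],"hand":0.3}]'
python3 - <<'E'
from h import *
np.set_printoptions(precision=4,suppress=True)
st();print(slide((.4745,.2843,.052)))
E
```

```text
clock: 15.62
tool_pos: [0.4753, 0.2836, 0.1219]
tool_rot: [0.696, -0.695, 0.126, -0.126]
contact_force: [-0.1, -0.1, 0.3]
gripper_width: 0.0597
fix [-0.059   0.2333  0.1219] yaw -20.57 xz,zz [-0.0008  0.0017] F [-0.1 -0.1  0.3] w 0.0597 15.625
[-0.001   0.0699  0.0002]
```

```bash
python3 -m jog '[{"dr":[0,0,0],"slide":[-0.0005,0.04,0],"hand":0.3},{"dr":[0,0,0],"slide":[-0.0005,0.069,0],"hand":0.3},{"dr":[0,0,0],"slide":[-0.0005,0.069,0],"hand":0.3},{"dr":[0,0,0],"slide":[-0.0005,0.069,0],"hand":0.5},{"dr":[0,0,0],"slide":[-0.0005,0.068,0],"hand":0.8},{"dr":[0,0,0],"slide":[-0.0005,0.068,0],"hand":1},{"dr":[0,0,0],"slide":[-0.0005,0.068,0],"hand":1},{"dr":[0,0,0],"slide":[-0.0005,0.068,0],"hand":1}]' 40
python3 - <<'E'
from h import *
st()
E
python3 -m jog '[{"dr":[0,0,0],"slide":[0,-0.01,0],"hand":1},{"dr":[0,0,0],"slide":[0,-0.05,0],"hand":1},{"dr":[0,0,0],"slide":[0,-0.1,0],"hand":1},{"dr":[0,0,0],"slide":[0,-0.12,0],"hand":1},{"dr":[0,0,0],"slide":[0,-0.12,0],"hand":1}]'
python3 - <<'E'
from h import *
np.set_printoptions(precision=4,suppress=True)
st();P=O+F.apply([0,-.030,0]);P[2]=.17;print(P,slide(P))
E
```

```text
clock: 16.62
tool_pos: [0.476, 0.2843, 0.0555]
tool_rot: [0.697, -0.695, 0.126, -0.127]
contact_force: [-0.7, -0.2, 5.7]
gripper_width: 0.0396
fix [-0.0582  0.234   0.0555] yaw -20.56 xz,zz [0.0012 0.0031] F [-0.7 -0.2  5.7] w 0.0396 16.625
clock: 17.25
tool_pos: [0.4773, 0.2847, 0.1781]
tool_rot: [0.698, -0.694, 0.124, -0.128]
contact_force: [0.4, 0.2, -2.1]
gripper_width: 0.0392
fix [-0.0569  0.2342  0.1781] yaw -20.55 xz,zz [0.0052 0.0068] F [ 0.4  0.2 -2.1] w 0.0392 17.25
[0.5566 0.0263 0.17  ] [ 0.1649  0.0075 -0.2142]
```

```bash
python3 -m jog '[{"dr":[0,-6,0],"slide":[0.035,0,-0.045],"hand":1},{"dr":[0,-12,0],"slide":[0.07,0,-0.09],"hand":1},{"dr":[0,-18,0],"slide":[0.105,0,-0.135],"hand":1},{"dr":[0,-25.4,0],"slide":[0.14,0.005,-0.18],"hand":1},{"dr":[0,-25.4,0],"slide":[0.165,0.018,-0.214],"hand":1},{"dr":[0,-25.4,0],"slide":[0.165,0.025,-0.214],"hand":1},{"dr":[0,-25.4,0],"slide":[0.165,0.025,-0.214],"hand":1},{"dr":[0,-25.4,0],"slide":[0.165,0.025,-0.214],"hand":1}]'
python3 - <<'E'
from h import *
st()
E
```

```text
clock: 18.25
tool_pos: [0.5562, 0.0277, 0.1519]
tool_rot: [0.708, -0.705, -0.033, 0.028]
contact_force: [-0.4, 0.1, -2.7]
gripper_width: 0.0394
fix [-0.0003 -0.0286  0.1519] yaw 4.93 xz,zz [0.0064 0.0044] F [-0.4  0.1 -2.7] w 0.0394 18.25
```

```bash
python3 -m jog '[{"dr":[-0.25,0,0.4],"slide":[-0.001,0,-0.0015],"hand":1},{"dr":[-0.25,0,0.4],"slide":[-0.001,0.005,-0.0015],"hand":1},{"dr":[-0.25,0,0.4],"slide":[-0.001,0.04,-0.0015],"hand":1},{"dr":[-0.25,0,0.4],"slide":[-0.001,0.06,-0.0015],"hand":1},{"dr":[-0.25,0,0.4],"slide":[-0.001,0.06,-0.0015],"hand":1}]'
python3 - <<'E'
from h import *
st()
c=cap('wrist')
cv2.imwrite('pics/l.png',cv2.resize(c['frame'][150:300,180:330,::-1],(600,600),interpolation=cv2.INTER_CUBIC))
E
```

```text
clock: 18.88
tool_pos: [0.5546, 0.0268, 0.0906]
tool_rot: [0.707, -0.706, -0.029, 0.032]
contact_force: [-0.4, 0.4, -3.0]
gripper_width: 0.0393
fix [-0.0019 -0.0294  0.0906] yaw 4.97 xz,zz [-0.0035  0.0005] F [-0.4  0.4 -3. ] w 0.0393 18.875
```

View pics/l.png

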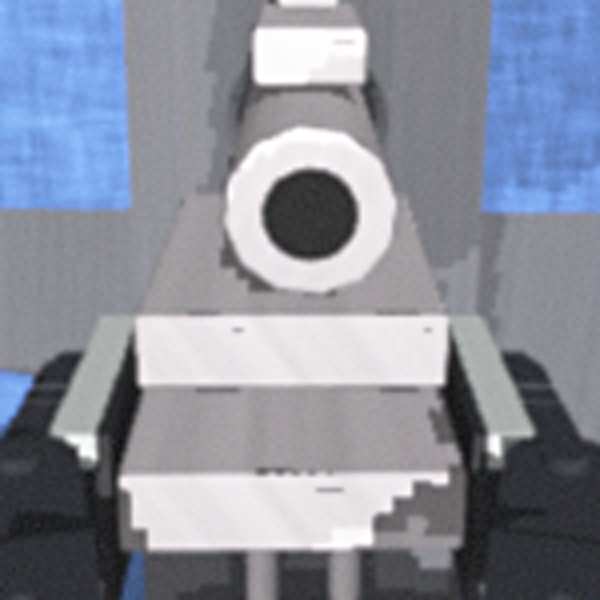

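Pin, stop and first plate are lined up, and the second plate is clear behind the first. Lowering.

```bash
python3 -m jog '[{"dr":[0,0,-0.2],"slide":[0.001,0.01,-0.0005],"hand":1},{"dr":[0,0,-0.2],"slide":[0.001,0.017,-0.0005],"hand":1},{"dr":[0,0,-0.2],"slide":[0.001,0.0185,-0.0005],"hand":1},{"dr":[0,0,-0.2],"slide":[0.001,0.0185,-0.0005],"hand":1}]'
python3 -m jog '[{"dr":[0,0,0],"slide":[0,0.001,0],"hand":1},{"dr":[0,0,0],"slide":[0,0.001,0],"hand":1}]'
```

```text
clock: 19.42
tool_pos: [0.5569, 0.0258, 0.0761]
tool_rot: [-0.706, 0.707, 0.031, -0.03]
contact_force: [-5.0, -1.1, 12.7]
gripper_width: 0.0397
clock: 19.68
tool_pos: [0.5576, 0.0257, 0.0761]
tool_rot: [-0.706, 0.707, 0.032, -0.03]
contact_force: [-1.5, -1.4, 4.5]
gripper_width: 0.0396
```

Run:
```python
from h import *
import pickle
st()
c=cap('wrist');pickle.dump(c,open('m.pkl','wb'));im=c['frame'][:,:,0].astype(int)
print('col240',[(v,im[v,240]) for v in range(218,310,1)])
```

```text
fix [ 0.001  -0.0307  0.0761] yaw 5.02 xz,zz [ 0.0028 -0.0013] F [-1.5 -1.4  4.5] w 0.0396 19.675
col240 [(218, np.int64(197)), (219, np.int64(235)), (220, np.int64(238)), (221, np.int64(236)), (222, np.int64(233)), (223, np.int64(234)), (224, np.int64(234)), (225, np.int64(231)), (226, np.int64(231)), (227, np.int64(231)), (228, np.int64(222)), (229, np.int64(167)), (230, np.int64(131)), (231, np.int64(151)), (232, np.int64(170)), (233, np.int64(169)), (234, np.int64(169)), (235, np.int64(166)), (236, np.int64(170)), (237, np.int64(171)), (238, np.int64(150)), (239, np.int64(145)), (240, np.int64(227)), (241, np.int64(239)), (242, np.int64(239)), (243, np.int64(237)), (244, np.int64(239)), (245, np.int64(238)), (246, np.int64(237)), (247, np.int64(236)), (248, np.int64(236)), (249, np.int64(237)), (250, np.int64(236)), (251, np.int64(234)), (252, np.int64(236)), (253, np.int64(233)), (254, np.int64(231)), (255, np.int64(230)), (256, np.int64(230)), (257, np.int64(230)), (258, np.int64(214)), (259, np.int64(150)), (260, np.int64(152)), (261, np.int64(165)), (262, np.int64(167)), (263
[... 329 characters left out ...]
8, np.int64(236)), (279, np.int64(234)), (280, np.int64(234)), (281, np.int64(235)), (282, np.int64(231)), (283, np.int64(231)), (284, np.int64(230)), (285, np.int64(232)), (286, np.int64(228)), (287, np.int64(176)), (288, np.int64(147)), (289, np.int64(148)), (290, np.int64(151)), (291, np.int64(153)), (292, np.int64(149)), (293, np.int64(152)), (294, np.int64(150)), (295, np.int64(151)), (296, np.int64(155)), (297, np.int64(152)), (298, np.int64(150)), (299, np.int64(150)), (300, np.int64(150)), (301, np.int64(151)), (302, np.int64(154)), (303, np.int64(153)), (304, np.int64(153)), (305, np.int64(154)), (306, np.int64(153)), (307, np.int64(152)), (308, np.int64(151)), (309, np.int64(149))]
```

Run:
```python
from h import *
import pickle
np.set_printoptions(precision=4,suppress=True)
c=pickle.load(open('m.pkl','rb'));im=c['frame'].astype(int)
for v in(244,270,273): print(v,[(u,int(im[v,u].sum()/3)) for u in list(range(200,226,1))+list(range(284,306,1))])
for z1,z2 in [(.082,.082),(.082,.084),(.082,.0866)]:
    P=[back(c,(240,v),z) for v,z in((239.5,z1),(258.5,z1),(267.8,z2),(287,z2))]
    print(z2,[F.inv().apply(p-O)[1].round(4) for p in P])
```

```text
244 [(200, 176), (201, 172), (202, 172), (203, 170), (204, 173), (205, 170), (206, 175), (207, 168), (208, 134), (209, 121), (210, 206), (211, 233), (212, 234), (213, 229), (214, 231), (215, 233), (216, 230), (217, 233), (218, 233), (219, 232), (220, 232), (221, 232), (222, 230), (223, 228), (224, 229), (225, 229), (284, 231), (285, 232), (286, 232), (287, 232), (288, 232), (289, 232), (290, 231), (291, 231), (292, 233), (293, 234), (294, 235), (295, 219), (296, 124), (297, 130), (298, 169), (299, 177), (300, 171), (301, 174), (302, 171), (303, 172), (304, 173), (305, 175)]
270 [(200, 45), (201, 32), (202, 29), (203, 35), (204, 49), (205, 79), (206, 79), (207, 75), (208, 43), (209, 122), (210, 230), (211, 239), (212, 236), (213, 235), (214, 239), (215, 239), (216, 238), (217, 240), (218, 238), (219, 237), (220, 236), (221, 234), (222, 233), (223, 236), (224, 235), (225, 235), (284, 235), (285, 235), (286, 238), (287, 232), (288, 144), (289, 98), (290, 103), (291, 112), (292, 141), (293, 122), (294, 108), (295, 104), (296, 73), (297, 33), (298, 34), (299, 34), (300, 33), (301, 34), (3
[... 177 characters left out ...]
35), (212, 233), (213, 232), (214, 229), (215, 230), (216, 235), (217, 234), (218, 231), (219, 223), (220, 221), (221, 230), (222, 229), (223, 220), (224, 217), (225, 227), (284, 154), (285, 153), (286, 152), (287, 148), (288, 115), (289, 104), (290, 104), (291, 105), (292, 106), (293, 103), (294, 107), (295, 101), (296, 60), (297, 30), (298, 26), (299, 35), (300, 35), (301, 31), (302, 32), (303, 28), (304, 34), (305, 50)]
0.082 [np.float64(-0.0135), np.float64(-0.0231), np.float64(-0.0279), np.float64(-0.0382)]
0.084 [np.float64(-0.0135), np.float64(-0.0231), np.float64(-0.0267), np.float64(-0.0368)]
0.0866 [np.float64(-0.0135), np.float64(-0.0231), np.float64(-0.0252), np.float64(-0.0351)]
```

Run:
```python
from h import *
import pickle
np.set_printoptions(precision=4,suppress=True)
c=pickle.load(open('e.pkl','rb'))
B=lambda x,y:((x-396+.5)/6+231.5,(y+.5)/6+129.5)
Oc=np.array([.5529,.0561,0])
for p,z in [(B(437,134),.027),(B(437,134),.022),(B(745,131),.027),(B(480,150),.027),(B(740,410),.027)]: print(F.inv().apply(back(c,p,z)-Oc))
b=cap('side');a=cap('scene')
f=lambda c,x,y,w,h,W,H:cv2.resize(c['frame'][y:y+h,x:x+w,::-1],(W,H),interpolation=cv2.INTER_CUBIC)
w=pickle.load(open('m.pkl','rb'))
cv2.imwrite('pics/n.png',np.hstack([f(a,225,145,50,75,400,600),f(b,245,165,50,75,400,600)]))
```

```text
[-0.0288 -0.0442  0.027 ]
[-0.0291 -0.0447  0.022 ]
[ 0.0265 -0.0444  0.027 ]
[-0.0212 -0.0471  0.027 ]
[ 0.0268 -0.0965  0.027 ]
```

View pics/n.png

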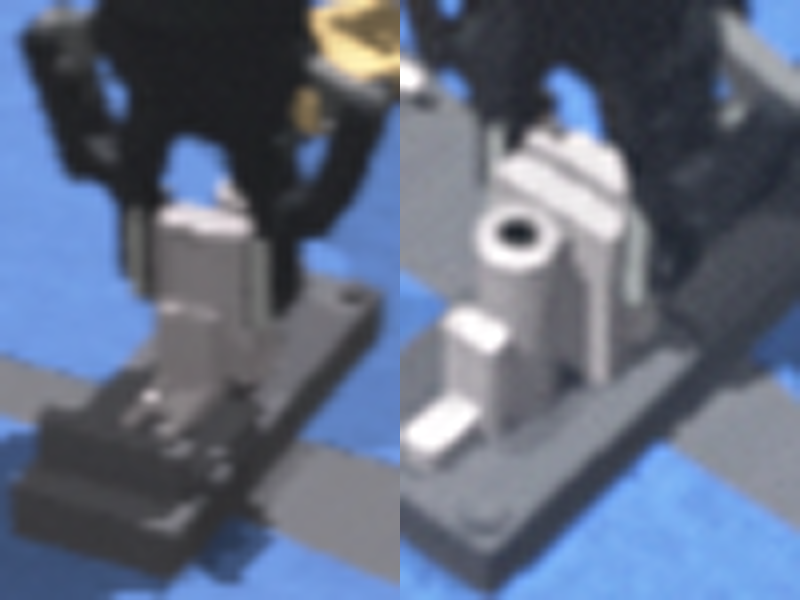

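Run:
```python
from h import *
np.set_printoptions(precision=1,suppress=True)
a=cap('scene');b=cap('side')
def p(c,org,P): 
    u=proj(c,[O+F.apply(P)])[0]; return ((u-np.array(org)+.5)*8)
for z in(.082,.0866):
    print(z,'side: pl1 front edge L,R',[p(b,(195+50-50+0,165),[s,-.013,.082]) for s in()] )
    for y,n in [(-.013,'p1+y'),(-.023,'p1-y'),(-.0255,'p2+y'),(-.0355,'p2-y')]:
        zz=.082 if n[1]=='1' else z
        print(n,'side',[p(b,(195,165),[s,y,zz]) for s in(.02,0,-.02)],'scene',[p(a,(225,145),[s,y,zz]) for s in(.02,0,-.02)])
print('pin top',p(b,(195,165),[0,.001,.083]),'jaw top rear scene',p(a,(225,145),[0,-.048,.06]))
s=b['frame'][:,:,0].astype(int); 
# profile along fixture y, at x=0, z .082 in side
for x in(.008,0):
    L=[]
    for y in np.arange(-.008,-.046,-.001):
        u=proj(b,[O+F.apply([x,y,.082])])[0]; L.append((round(y*1000),int(cv2.getRectSubPix(b['frame'][:,:,0].copy(),(1,1),(float(u[0]),float(u[1])))[0,0])))
    print(L)
```

```text
0.082 side: pl1 front edge L,R []
p1+y side [array([495.5, 170.7]), array([553.5, 206.9]), array([612.8, 243.7])] scene [array([277.5, 216.5]), array([226.6, 203.9]), array([176.4, 191.5])]
p1-y side [array([519.8, 150.1]), array([577.7, 185.8]), array([636.8, 222.3])] scene [array([265.1, 229.9]), array([214. , 217.2]), array([163.5, 204.6])]
p2+y side [array([525.8, 145. ]), array([583.7, 180.6]), array([642.8, 216.9])] scene [array([262. , 233.3]), array([210.8, 220.5]), array([160.3, 207.9])]
p2-y side [array([549.7, 124.7]), array([607.5, 159.9]), array([666.5, 195.8])] scene [array([249.4, 246.9]), array([198., 234.]), array([147.2, 221.3])]
0.0866 side: pl1 front edge L,R []
p1+y side [array([495.5, 170.7]), array([553.5, 206.9]), array([612.8, 243.7])] scene [array([277.5, 216.5]), array([226.6, 203.9]), array([176.4, 191.5])]
p1-y side [array([519.8, 150.1]), array([577.7, 185.8]), array([636.8, 222.3])] scene [array([265.1, 229.9]), array([214. , 217.2]), array([163.5, 204.6])]
p2+y side [array([526., 133.]), array([584.2, 168.7]), array([643.5, 205. ])] scene [array([261.9
[... 468 characters left out ...]
), (-25, 178), (-26, 173), (-27, 176), (-28, 193), (-29, 208), (-30, 223), (-31, 232), (-32, 236), (-33, 239), (-34, 240), (-35, 240), (-36, 237), (-37, 232), (-38, 214), (-39, 185), (-40, 154), (-41, 124), (-42, 96), (-43, 77), (-44, 63), (-45, 58)]
[(-8, 209), (-9, 204), (-10, 197), (-11, 194), (-12, 202), (-13, 213), (-14, 227), (-15, 232), (-16, 234), (-17, 235), (-18, 236), (-19, 236), (-20, 234), (-21, 230), (-22, 222), (-23, 206), (-24, 192), (-25, 181), (-26, 176), (-27, 186), (-28, 200), (-29, 214), (-30, 227), (-31, 233), (-32, 237), (-33, 240), (-34, 242), (-35, 240), (-36, 236), (-37, 230), (-38, 200), (-39, 158), (-40, 118), (-41, 83), (-42, 63), (-43, 51), (-44, 44), (-45, 44)]
```

Side and wrist views agree that plate 2's top is at about 82.5 mm (y −28 to −38). So it stands on the block, having only slid in the grip. Releasing it and backing straight up.

```bash
python3 -m jog '[{"dr":[0,0,0],"slide":[0,0,0],"hand":0.45},{"dr":[0,0,0],"slide":[0,0,0],"hand":0.35},{"dr":[0,0,0],"slide":[0,0,0],"hand":0.3},{"dr":[0,0,0],"slide":[0,-0.01,0],"hand":0.3},{"dr":[0,0,0],"slide":[0,-0.05,0],"hand":0.3},{"dr":[0,0,0],"slide":[0,-0.09,-0.02],"hand":0.6},{"dr":[0,0,0],"slide":[0,-0.09,-0.04],"hand":1},{"dr":[0,0,0],"slide":[0,-0.09,-0.04],"hand":1}]'
python3 - <<'E'
from h import *
np.set_printoptions(precision=4,suppress=True)
st()
for n in('side',):
  b=cap(n)
  for x in(.012,0,-.012):
    L=[]
    for y in np.arange(-.010,-.046,-.001):
        u=proj(b,[O+F.apply([x,y,.082])])[0]; L.append((round(y*1000),int(cv2.getRectSubPix(b['frame'][:,:,0].copy(),(1,1),(float(u[0]),float(u[1])))[0,0])))
    print(L)
c=cap('wrist');Oc=np.array([.5529,.0561,0])
im=c['frame'][:,:,0].copy()
for z in(.082,):
  for x in(-.005,.005):
    L=[]
    for y in np.arange(-.010,-.056,-.001):
        u=proj(c,[Oc+F.apply([x,y,z])])[0]; L.append((round(y*1000),int(cv2.getRectSubPix(im,(1,1),(float(u[0]),float(u[1])))[0,0])))
    print('wrist',u,L)
print([(F.inv().apply(d['position']-O),d['p']) for t in('jaw','plate0') for d in r.search_frame('wrist',t)])
E
```

```text
clock: 20.92
tool_pos: [0.5608, -0.0152, 0.1663]
tool_rot: [-0.706, 0.707, 0.031, -0.029]
contact_force: [-0.5, -0.2, -0.6]
gripper_width: 0.0053
fix [ 0.0007 -0.0717  0.1663] yaw 4.9 xz,zz [ 0.0027 -0.0013] F [-0.5 -0.2 -0.6] w 0.0053 20.925
[(-10, 177), (-11, 191), (-12, 208), (-13, 223), (-14, 233), (-15, 238), (-16, 238), (-17, 236), (-18, 234), (-19, 230), (-20, 222), (-21, 211), (-22, 199), (-23, 193), (-24, 197), (-25, 206), (-26, 217), (-27, 228), (-28, 232), (-29, 233), (-30, 233), (-31, 232), (-32, 226), (-33, 216), (-34, 203), (-35, 186), (-36, 164), (-37, 145), (-38, 129), (-39, 117), (-40, 115), (-41, 114), (-42, 114), (-43, 113), (-44, 112), (-45, 111)]
[(-10, 209), (-11, 201), (-12, 204), (-13, 209), (-14, 217), (-15, 224), (-16, 229), (-17, 231), (-18, 232), (-19, 231), (-20, 229), (-21, 224), (-22, 213), (-23, 204), (-24, 201), (-25, 207), (-26, 216), (-27, 224), (-28, 229), (-29, 232), (-30, 233), (-31, 232), (-32, 228), (-33, 222), (-34, 208), (-35, 185), (-36, 162), (-37, 138), (-38, 124), (-39, 117), (-40, 113), (-41, 110), (-42, 112), (-43, 113), (-44, 114), (-4
[... 1066 characters left out ...]
(-12, 120), (-13, 177), (-14, 242), (-15, 247), (-16, 242), (-17, 241), (-18, 239), (-19, 238), (-20, 238), (-21, 239), (-22, 236), (-23, 158), (-24, 93), (-25, 113), (-26, 207), (-27, 243), (-28, 242), (-29, 240), (-30, 238), (-31, 237), (-32, 235), (-33, 235), (-34, 238), (-35, 213), (-36, 130), (-37, 105), (-38, 146), (-39, 158), (-40, 153), (-41, 161), (-42, 227), (-43, 255), (-44, 217), (-45, 159), (-46, 152), (-47, 152), (-48, 149), (-49, 146), (-50, 171), (-51, 242), (-52, 250), (-53, 249), (-54, 248), (-55, 248)]
[(array([-0.0027, -0.0461,  0.0632]), 0.64), (array([ 0.0036, -0.0174,  0.0811]), 0.86), (array([ 0.0039, -0.0277,  0.0822]), 0.57), (array([0.0001, 0.0147, 0.023 ]), 0.57)]
```

Both views show plate 1 at y −13..−23 and plate 2 at −25.5..−35.7, both upright, with the jaw front at −40. Now taking the closed fingers down behind the jaw.

```bash
python3 -m jog '[{"dr":[0,0,0],"slide":[-0.001,0.05,0],"hand":1},{"dr":[0,0,0],"slide":[-0.001,0.08,0],"hand":1},{"dr":[0,0,0],"slide":[-0.001,0.095,0],"hand":1},{"dr":[0,0,0],"slide":[-0.001,0.101,0],"hand":1},{"dr":[0,0,0],"slide":[-0.001,0.101,0],"hand":1}]'
python3 -m jog '[{"dr":[0,0,0],"slide":[0,0,0.006],"hand":1},{"dr":[0,0,0],"slide":[0,0,0.01],"hand":1},{"dr":[0,0,0],"slide":[0,0,0.014],"hand":1},{"dr":[0,0,0],"slide":[0,0,0.014],"hand":1}]'
python3 -c "
from h import *
st()"
```

```text
clock: 21.75
tool_pos: [0.559, -0.0134, 0.0638]
tool_rot: [-0.706, 0.706, 0.031, -0.031]
contact_force: [0.9, 0.4, 1.0]
gripper_width: -0.0002
clock: 22.25
tool_pos: [0.5588, 0.0004, 0.0648]
tool_rot: [-0.706, 0.707, 0.032, -0.03]
contact_force: [1.1, -3.0, 1.4]
gripper_width: -0.0003
fix [ 0.0001 -0.056   0.0648] yaw 5.06 xz,zz [ 0.0024 -0.0011] F [ 1.1 -3.   1.4] w -0.0003 22.25
```

```bash
python3 -m jog '[{"dr":[0,0,0],"slide":[0,0,0.001],"hand":1},{"dr":[0,0,0],"slide":[0,0,0.002],"hand":1},{"dr":[0,0,0],"slide":[0,0,0.003],"hand":1},{"dr":[0,0,0],"slide":[0,0,0.004],"hand":1},{"dr":[0,0,0],"slide":[0,0,0.005],"hand":1}]'
python3 -c "
from h import *
st()"
python3 -m jog '[{"dr":[0,0,0],"slide":[0,0,0.001],"hand":1},{"dr":[0,0,0],"slide":[0,0,0.002],"hand":1},{"dr":[0,0,0],"slide":[0,0,0.003],"hand":1},{"dr":[0,0,0],"slide":[0,0,0.003],"hand":1}]'
python3 -c "
from h import *
st()"
```

```text
clock: 22.88
tool_pos: [0.5584, 0.0049, 0.0648]
tool_rot: [-0.706, 0.707, 0.032, -0.03]
contact_force: [0.5, -5.3, 1.3]
gripper_width: 0.0
fix [ 0.     -0.0515  0.0648] yaw 5.08 xz,zz [ 0.0023 -0.0021] F [ 0.5 -5.3  1.3] w 0.0 22.875
clock: 23.38
tool_pos: [0.5583, 0.0071, 0.0648]
tool_rot: [-0.705, 0.708, 0.032, -0.031]
contact_force: [1.0, -6.4, 0.2]
gripper_width: -0.0
fix [ 0.0001 -0.0493  0.0648] yaw 5.1 xz,zz [ 0.0024 -0.0036] F [ 1.  -6.4  0.2] w -0.0 23.375
```

```bash
python3 -m jog '[{"dr":[0,0,0],"slide":[0,0,0.002],"hand":1},{"dr":[0,0,0],"slide":[0,0,0.003],"hand":1},{"dr":[0,0,0],"slide":[0,0,0.003],"hand":1},{"dr":[0,0,0],"slide":[0,0,0.003],"hand":1}]'
python3 -c "
from h import *
st()"
python3 -m jog '[{"dr":[0,0,0],"slide":[0,0,0.002],"hand":1},{"dr":[0,0,0],"slide":[0,0,0.004],"hand":1},{"dr":[0,0,0],"slide":[0,0,0.004],"hand":1},{"dr":[0,0,0],"slide":[0,0,0.004],"hand":1}]'
python3 -c "
from h import *
st()"
```

```text
clock: 23.88
tool_pos: [0.5583, 0.0075, 0.0649]
tool_rot: [-0.703, 0.709, 0.033, -0.031]
contact_force: [0.9, -11.8, 0.2]
gripper_width: 0.0001
fix [ 0.0001 -0.0489  0.0649] yaw 5.18 xz,zz [ 0.0023 -0.0085] F [  0.9 -11.8   0.2] w 0.0001 23.875
clock: 24.38
tool_pos: [0.5583, 0.0077, 0.0649]
tool_rot: [-0.701, 0.712, 0.034, -0.032]
contact_force: [1.3, -15.6, -0.2]
gripper_width: -0.0001
fix [ 0.0001 -0.0487  0.0649] yaw 5.28 xz,zz [ 0.0021 -0.0156] F [  1.3 -15.6  -0.2] w -0.0001 24.375
```

```bash
python3 -m jog '[{"dr":[0.5,0,0],"slide":[0,0,0.005],"hand":1},{"dr":[0.5,0,0],"slide":[0,0,0.006],"hand":1},{"dr":[0.5,0,0],"slide":[0,0,0.006],"hand":1},{"dr":[0.5,0,0],"slide":[0,0,0.006],"hand":1}]'
python3 - <<'E'
from h import *
st()
b=cap('side');im=b['frame'][:,:,0].copy()
for x in(.012,0,-.012):
    L=[]
    for y in np.arange(-.006,-.046,-.002):
        u=proj(b,[O+F.apply([x,y,.082])])[0]; L.append((round(y*1000),int(cv2.getRectSubPix(im,(1,1),(float(u[0]),float(u[1])))[0,0])))
    print(L)
c=cap('wrist'); Oc=np.array([.5529,.0561,0]);im=c['frame'][:,:,0].copy()
for x in(-.014,.01):
    L=[]
    for y in np.arange(-.004,-.046,-.001):
        u=proj(c,[Oc+F.apply([x,y,.082])])[0]; L.append((round(y*1000),int(cv2.getRectSubPix(im,(1,1),(float(u[0]),float(u[1])))[0,0])))
    print('wrist',u,L)
for n in('scene','side','wrist'):
    if n=='scene':cap(n)
    print(n,[(t,np.round(F.inv().apply(d['position']-O),3),d['p']) for t in('pin','plate0','jaw') for d in r.search_frame(n,t)])
for t in('piston','oil_filter','screwdriver'): print(t,[np.round(d['position'],3) for d in r.search_frame('scene',t)])
cv2.imwrite('pics/z.png',c['frame'][:,:,::-1])
st()
E
```

```text
clock: 24.88
tool_pos: [0.5583, 0.0079, 0.065]
tool_rot: [-0.7, 0.712, 0.035, -0.033]
contact_force: [0.9, -20.7, 0.1]
gripper_width: 0.0
fix [ 0.0001 -0.0485  0.065 ] yaw 5.45 xz,zz [ 0.002  -0.0176] F [  0.9 -20.7   0.1] w 0.0 24.875
[(-6, 181), (-8, 201), (-10, 226), (-12, 237), (-14, 236), (-16, 234), (-18, 232), (-20, 232), (-22, 235), (-24, 235), (-26, 227), (-28, 197), (-30, 149), (-32, 114), (-34, 91), (-36, 70), (-38, 54), (-40, 50), (-42, 46), (-44, 47)]
[(-6, 228), (-8, 236), (-10, 233), (-12, 234), (-14, 235), (-16, 235), (-18, 232), (-20, 232), (-22, 233), (-24, 235), (-26, 231), (-28, 201), (-30, 175), (-32, 167), (-34, 170), (-36, 110), (-38, 67), (-40, 50), (-42, 48), (-44, 49)]
[(-6, 173), (-8, 219), (-10, 250), (-12, 251), (-14, 249), (-16, 243), (-18, 237), (-20, 235), (-22, 235), (-24, 236), (-26, 228), (-28, 193), (-30, 146), (-32, 91), (-34, 58), (-36, 44), (-38, 43), (-40, 43), (-42, 41), (-44, 41)]
wrist [220.5109496  280.36997385] [(-4, 162), (-5, 163), (-6, 158), (-7, 157), (-8, 139), (-9, 229), (-10, 251), (-11, 252), (-12, 251), (-13, 251), (-14, 251), (-1
[... 1207 characters left out ...]
  0.044]), 0.6), ('pin', array([-0.002, -0.371,  0.048]), 0.53), ('plate0', array([-0.016, -0.01 ,  0.064]), 0.78), ('plate0', array([-0.054,  0.265,  0.068]), 0.71), ('plate0', array([-0.018, -0.023,  0.079]), 0.54), ('jaw', array([-0.052,  0.269,  0.067]), 0.28)]
wrist [('pin', array([-0.002,  0.002,  0.083]), 0.95), ('plate0', array([ 0.003, -0.012,  0.084]), 0.8), ('plate0', array([ 0.002, -0.024,  0.084]), 0.78), ('plate0', array([-0.002,  0.023,  0.018]), 0.15)]
piston [array([0.761, 0.195, 0.049])]
oil_filter [array([ 0.77 , -0.245,  0.067])]
screwdriver [array([ 0.806, -0.009,  0.017])]
fix [ 0.0002 -0.0485  0.065 ] yaw 5.45 xz,zz [ 0.002  -0.0176] F [  0.8 -21.5  -0.5] w -0.0 25.625
```

```bash
python3 -c "
from h import *
st();print(r.close_job())"
```

```text
fix [ 0.0002 -0.0485  0.065 ] yaw 5.45 xz,zz [ 0.002  -0.0176] F [  0.8 -21.5  -0.5] w -0.0 25.625
the job is handed in; nothing more can be done
None
```

The job is handed in. I stood the steel pin in the socket, released it, and stood two plates one after the other between pin and jaw. The closed fingers then pushed the jaw in, and the job ended with them still holding it. It took about 26 s of the 72 s allowed.

**Last checks:**
- **Nip:** the jaw stopped about 10.5 mm into its 15 mm travel. Pushing harder raised the force from 6 to 21.5 N while the fingers moved only about 0.8 mm.
- **Plates:** side and wrist views show both plate tops at the expected height and face to face, 19.6 mm thick together. The fingers are about 8–9 mm clear of the plates.
- **Pin:** its top is at about 83 mm, so it is fully home, leaning about 1–2 mm towards the stop within the socket's clearance.
- **Bystanders:** the piston, oil filter and screwdriver are within about 3 mm of where they started, which is within the detector's error.

**What disagreed or is less sure:**
- **Second plate:** it met resistance about 4 mm earlier than I expected. The views conflicted on whether it was already down, and it may have settled a little on release. It measured upright and in place afterwards.
- **First plate:** it sits about 2 mm off-centre sideways.
- **Tool tilt:** the tool leans about 1° under the push.
- **Final images:** I checked them numerically only, because I had used up the 12 picture views.

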